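# Hold the ball tray over the magnetic sensor

## Task

Slide the red-handled dust cover of the magnetic sensor fully open, then lift the white tray by its blue fin with the steel ball lying loose in its pocket, keeping the tray level so that the ball never leaves the pocket. Carry it to the sensor and finish while still holding it: level and still, the ball's pocket centred over the round sensor face, the tray's underside about 6 cm above the face and the tray never touching the sensor. Do not push the small loose things on the bench (crucible, red-capped vial, steel weight) out of place.

Things in the scene. Friction and masses are not known exactly. Their poses are not given: they have to be found in the camera images.
- sensor: Grey sensor housing, fixed to the bench, 110 (x) x 200 (y) x 36 mm high, with two aluminium rails along y at x = +-41 mm whose tops are 44 mm above the bench. Origin: centre of its underside, on the bench. The round face is at its +y end, the bare parking place of the cover at its -y end.
- sensor_face (a point): Centre of the round black sensor face (48 mm across, blue ring 60 mm across) on top of the housing, 38 mm above the bench, hidden under the cover while that is closed. Axes as sensor.
- cover (a joint): Steel dust cover, 74 x 76 x 4 mm, sliding on the housing: 0 closed (over the face), 0.096 m fully open (at its stop). It moves along the housing's -y axis as it opens, needs about 2 N and stays where it is left.
- cover_grip (a point): Centre of the upper part of the cover's red handle rib, 57 mm above the bench. The rib is 40 mm long along the housing's x, 12 mm thick along its y (pinch it across y) and stands from 43 to 69 mm above the bench, with a 20 mm wide red foot up to 48 mm. The cover's closed position puts it straight above the sensor face. Axes as sensor.
- tray: White plastic tray, loose, 144 (x) x 58 (y) mm, plate 6 mm thick, about 120 g. Origin: centre of its underside, which lies on the bench at the start; z up. Two round pockets with rims 12 mm above the underside at x = +45 mm (yellow floor, holds the ball) and x = -45 mm (grey floor, empty).
- tray_grip (a point): Grip point in the blue upright fin at the tray's middle, 42 mm above the underside. The fin is 32 mm long along the tray's x, 10 mm thick along its y (pinch it across y) and stands from the plate to 62 mm above the underside, with a 20 mm wide blue foot up to 12 mm. The empty tray balances here; the ball weighs down its end a little, so pinch firmly (about 30 N). Axes as tray.
- tray_pocket (a point): Centre of the yellow floor of the ball's pocket, 9 mm above the tray's underside, 45 mm from the fin's middle along the tray's +x. The pocket is 34 mm across inside, its rim 3 mm above the floor.
- ball_center (a point): Centre of the loose steel ball, 22 mm across, about 43 g, which can roll about in the pocket.
- crucible: White porcelain crucible, 44 mm across, 32 mm high, loose; leave it. Origin: centre of its underside.
- vial_red: White vial with a red cap, 28 mm across, 55 mm high, loose; leave it. Origin: centre of its underside.
- weight: Steel weight with a knob, 22 mm across, 38 mm high, loose; leave it. Origin: centre of its underside.

How it is judged:
By the outcome, as a careful person would: the job done as asked, in the order asked, and still so for the second after the job is handed in, while the arm keeps its last pose, push and grip.
It also fails if it takes over 64 s, if anything falls off the work surface, if the arm or the gripper's body presses on something with over 40 N, if the wrist force passes 120 N, or if a joint passes its speed limit or range.

## Robot

A 6-joint arm with a two-finger parallel gripper is mounted at the origin on a cart in front of the work surface, level with it; the furniture and walls round the work are solid. World frame = base frame: x ahead of the robot, y to its left, z up, the work surface at z = 0. Lengths are in mm, angles in rad, forces in N, time in s.
With the tool pointing down it reaches from about 350 to 875 mm from the base axis. Payload 4.2 kg.
Tool frame: the origin (TCP) lies at the very end of the fingers, on their centre line; the grasp point (between the pads) lies 19 mm behind it; z points along the fingers, y is the direction in which the jaws open and shut (so a half turn about z gives the same grasp; the last joint's range is limited). The gripper opens to 87 mm and grips with 3 to 60 N. Pads are 19 mm wide; open, the fingers measure 117 mm over their backs; the gripper's body (75 mm by 190 mm) begins 51 mm behind the grasp point.
Start: joints at [1.478, 0.385, 0.008, 0, -1.194, -0.259], TCP at [215.335, 586.711, 191.05] pointing down, gripper open.
Joint ranges: [-3.14, 3.14], [-1.21, 2.06], [-1.07, 1.41], [-3.16, 2.05], [-2.99, -0.16], [-3.1, 3.1]. Speed limits (rad/s): [2.79, 2.79, 3.14, 3.14, 3.14, 3.14].

## Interface

Orientations are given as a rotation vector (axis times angle).
In Python, from plant import get_obs, snapshot, hand_in gives the robot as it stands. The module is installed in compiled form; this text tells all that it offers.
- The arm moves only by the tool servo_tool, never from a script. Its argument "plan" is one flat list of numbers, 5 for each row, row after row: the finger opening in cm, from 0 to 8.7, then the shift along the world's x, y, z in cm, then the turn about the world's z in rad. A call has 1 to 8 rows; each row shifts and turns the commanded pose from where the row before left it; what a row does not reach is not made up. A row lasts 1/10 s, in which the tool goes at most 50 mm and 8.59 degrees, less where a joint would pass 70% of its speed; a pose out of reach is approached as far as the arm can. A call with a gripper value outside its range is refused whole. The fingers move at their own pace and stop on an object; "grip_force" is the grip in N (left out, the last holds). Time passes only in rows, so rows that do not move let the fingers close. It gives the time, the measured TCP pose, the force and the opening at its end, in the units of the state.
- get_obs(): the state, without advancing time (a new reading comes with each control period).
- snapshot(name): name is "scene" or "top" or "wrist"; returns a dict with "frame" (400x640x3 uint8, red, green, blue), "camera_matrix" (3x3 intrinsics, pixels), "extrinsics" (4x4, takes a point from world to camera coordinates); the wrist camera has in their place "hand_eye" (4x4, takes a point from camera to tool coordinates, whose origin is the TCP and whose axes are the flange's). Camera axes: x right, y up, looking along -z (the intrinsics and any distortion apply to the point x, -y, -z); pixel columns grow to the right and rows downward; lengths in mm; the calibration is good to about 2 mm. The wrist camera is an equidistant fisheye: a pixel r from the principal point sees the ray r / f radians off the axis. A picture is of the moment at which its call begins: read the wrist's pose just before it. There is no depth.
- hand_in(): hands the job in, once; it reports no verdict.
The state is a dict: "time": time; "joint_pos": joint angles; "qd": joint speeds; "tau": joint torques, N m; "ee_pos": TCP position; "orientation": TCP orientation; "force": force on the tool from outside, world axes, zero at the start; "ft_torque": the same for the moment, N m; "opening": finger opening in mm.
Only numpy, scipy, OpenCV 4.12 (cv2) and the standard library are available. Lean on these libraries where they do the work, as an engineer would, in place of code of your own. Each camera call takes 0.05 s, during which the arm holds its last target. There are 200 camera calls.

## Working session

There is one attempt and no reset: what is moved stays moved. The work goes in short steps, Python scripts to look and compute and a tool call to move; the robot and the scene stay as the last step left them, time stands still between calls to the robot, and variables do not carry over. Pictures are saved under pics/ and viewed, about 8 in all and at most 12, crops included, and the job is handed in when it is done.

Besides the shell and the picture viewer there is one more tool, called after "Emit:" as a command line: name --argument value ..., lists and objects as JSON in quotes. servo_tool: Moves the arm, as the interface text tells. Its arguments: {"type":"object","properties":{"plan":{"type":"array"},"grip_force":{"type":"number"}},"required":["plan"]}

```bash
mkdir -p pics; python3 - <<'E'
from plant import get_obs, snapshot
import cv2, numpy as np, pickle
o=get_obs(); print(o)
d={}
for n in("scene","top"):
    s=snapshot(n); d[n]=s; cv2.imwrite(f"pics/{n}0.png",s["frame"][:,:,::-1]); print(n,s["camera_matrix"],s["extrinsics"],s.keys())
pickle.dump(d,open("s0.pkl","wb"))
E
```

```text
{'time': 0.0, 'joint_pos': array([ 1.47760568e+00,  3.85549522e-01,  6.61873732e-03, -5.40882543e-04,
       -1.19396962e+00, -2.58625728e-01]), 'qd': array([-0.00042133, -0.00086746, -0.00017327,  0.00058639, -0.0014483 ,
       -0.00063241]), 'tau': array([-7.75212866e-04, -3.90666282e+01,  1.87402028e+01,  4.21972767e+00,
        1.09022402e-02, -1.94637232e-04]), 'ee_pos': array([215.10359006, 586.10229288, 189.9549203 ]), 'orientation': array([ 3.09095133e+00, -5.49720374e-01, -5.13549404e-04]), 'force': array([ 0.44348978, -0.43422999,  0.35507207]), 'ft_torque': array([-0.05010695, -0.08831148,  0.00978942]), 'opening': 87.35248717518184}
scene [[439.05704827   0.         319.39511069]
 [  0.         439.05704827 201.4997826 ]
 [  0.           0.           1.        ]] [[-8.87216030e-01 -4.60880624e-01 -2.08989716e-02  5.07620586e+02]
 [ 2.91563713e-01 -5.95227994e-01  7.48795189e-01 -1.88894961e+02]
 [-3.57544847e-01  6.58249713e-01  6.62471884e-01 -7.02578608e+02]
 [ 0.00000000e+00  0.00000000e+00  0.00000000e+00  1.00000000e+00]] dict_keys(['frame', 'camera_matrix', 'extrinsics'])
top [[455.09404591   0.         321.07288493]
 [  0.         455.09404591 190.59656991]
 [  0.           0.           1.        ]] [[ 1.15788946e-01 -9.93273293e-01 -1.04159239e-03 -2.84976075e+01]
 [ 9.72089238e-01  1.13103908e-01  2.05548097e-01 -5.35569374e+02]
 [-2.04047627e-01 -2.48127183e-02  9.78646461e-01 -9.66417368e+02]
 [ 0.00000000e+00  0.00000000e+00  0.00000000e+00  1.00000000e+00]] dict_keys(['frame', 'camera_matrix', 'extrinsics'])
```

View pics/top0.png

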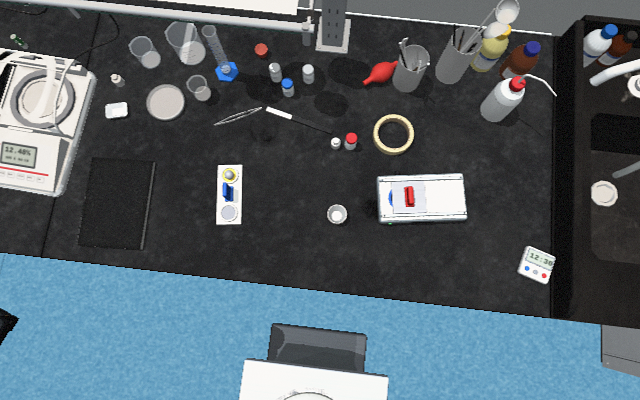

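View pics/scene0.png

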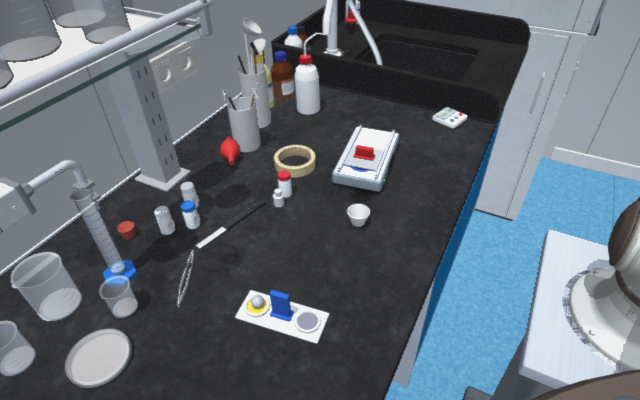

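The top view shows the tray at (229,194), with the ball pocket (229,175) towards +x. The sensor is at (422,198), with the red handle at (409,196) on its +y side. The crucible is at (337,214), and the vial and weight are at (351,140) and (336,143). The scene view agrees.

```bash
cat > h.py <<'E'
import numpy as np, cv2
from scipy.spatial.transform import Rotation as R
def ray_fixed(s,u,v):
    K=s["camera_matrix"];E=s["extrinsics"]
    d=np.array([(u-K[0,2])/K[0,0],-(v-K[1,2])/K[1,1],-1.])
    return -E[:3,:3].T@E[:3,3], E[:3,:3].T@d
def ray_wrist(s,o,u,v):
    K=s["camera_matrix"];H=s["hand_eye"]
    a=np.array([u-K[0,2],v-K[1,2]]);r=np.hypot(*a);t=r/K[0,0];a=a/max(r,1e-9)*np.sin(t)
    d=np.array([a[0],-a[1],-np.cos(t)])
    Rt=R.from_rotvec(o["orientation"]).as_matrix()
    return o["ee_pos"]+Rt@H[:3,3], Rt@H[:3,:3]@d
def onz(r,z): c,d=r; return c+d*(z-c[2])/d[2]
def blobs(m,amin=15):
    n,l,st,c=cv2.connectedComponentsWithStats(m.astype(np.uint8))
    return [(st[i,4],c[i],l==i) for i in range(1,n) if st[i,4]>=amin]
def masks(f):
    h=cv2.cvtColor(f,cv2.COLOR_RGB2HSV).astype(int);H,S,V=h[...,0],h[...,1],h[...,2]
    return dict(red=((H<8)|(H>172))&(S>150)&(V>60),blue=(H>100)&(H<130)&(S>140)&(V>40),
      yellow=(H>20)&(H<36)&(S>120)&(V>80),white=(S<60)&(V>150))
def axis(m):
    p=np.argwhere(m)[:,::-1].astype(float);w,v=np.linalg.eigh(np.cov((p-p.mean(0)).T));return p.mean(0),v[:,1],np.sqrt(w*12)
E
python3 - <<'E'
import pickle; from h import *
d=pickle.load(open("s0.pkl","rb"));s=d["top"];M=masks(s["frame"])
boxes=dict(tray=(205,155,255,235),sens=(365,165,480,230),cruc=(322,200,352,230),vw=(325,125,362,155))
def sub(k,b):
    m=np.zeros((400,640),bool);x0,y0,x1,y1=boxes[b];m[y0:y1,x0:x1]=M[k][y0:y1,x0:x1];return m
for k,b,z in(("white","tray",6),("blue","tray",40),("yellow","tray",10),("red","sens",60),("blue","sens",38),("white","sens",40),("white","cruc",32),("red","vw",55),("white","vw",38)):
    for a,c,m in blobs(sub(k,b)):
        if a<15: continue
        ct=cv2.convexHull(np.argwhere(m)[:,::-1].astype(np.float32));rc=cv2.boxPoints(cv2.minAreaRect(ct))
        P=np.array([onz(ray_fixed(s,*q),z)[:2] for q in rc])
        print(k,b,a,c.round(1),"pt",onz(ray_fixed(s,*c),z).round(1),"rectc",P.mean(0).round(1),"sides",[np.round(np.hypot(*(P[i]-P[i+1])),1) for i in(0,1)],"ang",[np.round(np.degrees(np.arctan2(*(P[i+1]-P[i])[::-1])),1) for i in (0,1)])
E
```

```text
white tray 1174 [228.9 197.3] pt [504.6 248.1   6. ] rectc [512.1 250.4] sides [np.float64(59.7), np.float64(141.7)] ang [np.float64(-83.4), np.float64(-171.3)]
white tray 49 [228.  173.8] pt [560.5 259.2   6. ] rectc [561.3 259.4] sides [np.float64(14.3), np.float64(17.1)] ang [np.float64(-83.4), np.float64(-171.0)]
blue tray 149 [227.4 192.2] pt [510.2 245.7  40. ] rectc [511.9 245.8] sides [np.float64(20.6), np.float64(39.6)] ang [np.float64(-83.4), np.float64(-171.0)]
yellow tray 53 [229.5 175. ] pt [557.2 254.3  10. ] rectc [558.3 255.7] sides [np.float64(28.5), np.float64(26.8)] ang [np.float64(-83.4), np.float64(-171.1)]
red sens 159 [408.9 196.6] pt [ 543.5 -162.6   60. ] rectc [ 543.7 -162.7] sides [np.float64(17.9), np.float64(43.2)] ang [np.float64(-83.4), np.float64(-175.7)]
blue sens 28 [390.  197.9] pt [ 540.3 -123.7   38. ] rectc [ 541.2 -123.7] sides [np.float64(4.6), np.float64(30.2)] ang [np.float64(-83.4), np.float64(-175.2)]
white sens 3574 [422.5 197.3] pt [ 549.8 -196.8   40. ] rectc [ 550.6 -195.3] sides [np.float64(200.5), np.float64(106.5)] ang [np.float64(-81.3), np.float64(-175.1)]
white cruc 277 [337.1 213.5] pt [491.4  -8.1  32. ] rectc [491.5  -6.8] sides [np.float64(42.3), np.float64(42.0)] ang [np.float64(-38.1), np.float64(-129.0)]
red vw 105 [351.1 137.6] pt [667.2 -20.6  55. ] rectc [667.5 -20.3] sides [np.float64(25.2), np.float64(24.9)] ang [np.float64(-37.3), np.float64(-130.2)]
white vw 66 [335.1 141.6] pt [659.   15.1  38. ] rectc [659.2  15.3] sides [np.float64(18.7), np.float64(22.0)] ang [np.float64(-83.4), np.float64(-173.8)]
```

Emit:
servo_tool --plan '[8.7, 1.9, -4.4, 0.3, 0.03, 8.7, 1.9, -4.4, 0.3, 0.03, 8.7, 1.9, -4.4, 0.3, 0.03, 8.7, 1.9, -4.4, 0.3, 0.03, 8.7, 1.9, -4.4, 0.3, 0.03, 8.7, 1.9, -4.4, 0.3, 0.03, 8.7, 1.9, -4.4, 0.3, 0.03, 8.7, 1.9, -4.4, 0.3, 0.03]'

```text
time: 0.9
ee_pos: [367.4, 232.7, 215.0]
orientation: [3.137, -0.173, -0.0]
force: [0.3, 0.3, 0.1]
opening: 86.6
```

Emit:
servo_tool --plan '[8.7, 1.9, -4.4, 0, 0.03, 8.7, 1.9, -4.4, 0, 0.03, 8.7, 1.9, -4.4, 0, 0.03, 8.7, 1.9, -4.4, 0, 0.03, 8.7, 1.9, -4.4, 0, 0.03, 8.7, 1.9, -4.4, 0, 0.03, 8.7, 1.9, -4.4, 0, 0.03, 8.7, 1.9, -4.4, 0, 0.03]'

```text
time: 1.7
ee_pos: [519.5, -119.3, 214.7]
orientation: [-3.135, -0.203, 0.001]
force: [0.5, 0.4, 0.1]
opening: 86.9
```

```bash
python3 - <<'E'
from plant import get_obs, snapshot
from h import *; import pickle
o=get_obs(); s=snapshot("wrist"); pickle.dump((o,s),open("w1.pkl","wb"))
cv2.imwrite("pics/w1.png",s["frame"][:,:,::-1]); print(s["camera_matrix"],s["hand_eye"].round(3),o["ee_pos"],o["joint_pos"].round(2))
M=masks(s["frame"])
for k,z in(("red",60),("blue",38)):
    for a,c,m in blobs(M[k],40): print(k,a,c.round(1),onz(ray_wrist(s,o,*c),z).round(1))
E
```

```text
[[309.70691629   0.         320.36280468]
 [  0.         309.70691629 197.19380961]
 [  0.           0.           1.        ]] [[ 1.00000e-03  9.53000e-01  3.04000e-01  8.48810e+01]
 [ 1.00000e+00 -1.00000e-03  0.00000e+00  1.28300e+00]
 [ 1.00000e-03  3.04000e-01 -9.53000e-01 -1.93958e+02]
 [ 0.00000e+00  0.00000e+00  0.00000e+00  1.00000e+00]] [ 519.49801901 -119.28757806  214.73457053] [ 0.08  0.21 -0.18 -0.   -1.18  1.62]
red 408 [251.   39.8] [666.4 -23.   60. ]
red 528 [361.2 155.9] [ 548.6 -163.8   60. ]
blue 541 [ 79.3 150.3] [512.9 247.2  38. ]
blue 77 [326.  155.4] [ 539.8 -124.6   38. ]
```

View pics/w1.png

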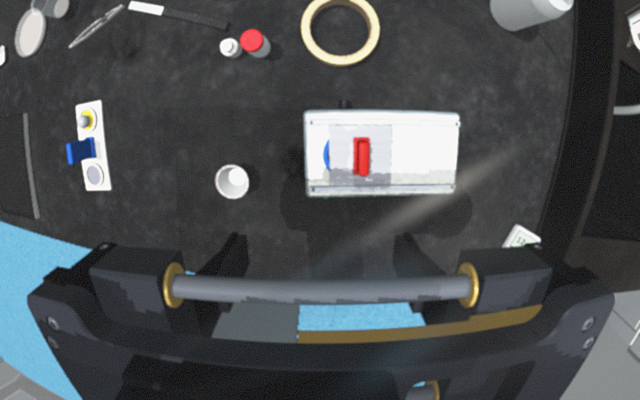

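The wrist view shows the handle at (361,156), the housing corners at about (304,110), (460,113), (456,195) and (306,195), and the tray at (95,148). The rib's position agrees with the top view to within 5 mm. I'll get the yaws next.

```bash
python3 - <<'E'
import pickle; from h import *
o,s=pickle.load(open("w1.pkl","rb"));f=s["frame"];M=masks(f)
def world(m,z): return np.array([onz(ray_wrist(s,o,u,v),z)[:2] for v,u in np.argwhere(m)])
def rect(P):
    r=cv2.minAreaRect(P.astype(np.float32));b=cv2.boxPoints(r)
    e=b[1]-b[0];g=b[2]-b[1]
    return np.array(r[0]).round(1),[(np.round(np.hypot(*q),1),np.round(np.degrees(np.arctan2(q[1],q[0]))%180,1)) for q in(e,g)]
L=dict(red=("red",(340,120,385,190)),)
m=np.zeros((400,640),bool);m[100:205,295:470]=1
for z in(36,44): print("sens",z,rect(world(M["white"]&m,z)))
r=np.zeros((400,640),bool);r[120:190,340:385]=1
for z in(48,69): print("rib",z,rect(world(M["red"]&r,z)))
t=np.zeros((400,640),bool);t[90:200,60:120]=1
print("tray",rect(world((M["white"]|M["yellow"])&t,6)))
print("fin",rect(world(M["blue"]&t,62)), "yel",rect(world(M["yellow"]&t,9)))
cv2.imwrite("pics/c.png",cv2.resize(f[95:205,295:465,::-1],None,fx=4.5,fy=4.5,interpolation=cv2.INTER_CUBIC))
E
```

```text
sens 36 (array([ 552.9, -196.8]), [(np.float32(198.5), np.float32(98.7)), (np.float32(106.9), np.float32(8.7))])
sens 44 (array([ 554., -195.]), [(np.float32(194.3), np.float32(98.7)), (np.float32(104.6), np.float32(8.7))])
rib 48 (array([ 545.7, -165.7]), [(np.float32(16.9), np.float32(98.9)), (np.float32(45.0), np.float32(8.9))])
rib 69 (array([ 549.1, -162.4]), [(np.float32(16.0), np.float32(98.9)), (np.float32(42.3), np.float32(8.9))])
tray (array([512.7, 248.3]), [(np.float32(61.9), np.float32(97.7)), (np.float32(145.4), np.float32(7.7))])
fin (array([517.3, 224.4]), [(np.float32(62.5), np.float32(101.2)), (np.float32(32.3), np.float32(11.2))]) yel (array([558.1, 253.7]), [(np.float32(20.8), np.float32(107.0)), (np.float32(28.8), np.float32(17.0))])
```

Emit:
servo_tool --plan '[8.7, 1.35, -2.2, 0, 0.023, 8.7, 1.35, -2.2, 0, 0, 8.7, 0, 0, -3.7, 0, 8.7, 0, 0, -3.7, 0, 8.7, 0, 0, -3.7, 0, 8.7, 0, 0, -3.7, 0, 8.7, 0, 0, -1.6, 0, 8.7, 0, 0, 0, 0]' --grip_force 15

```text
time: 2.55
ee_pos: [543.6, -161.1, 47.7]
orientation: [-3.132, -0.236, 0.012]
force: [-0.0, -0.1, 0.2]
opening: 87.4
```

Emit:
servo_tool --plan '[0, 0, 0, 0, 0, 0, 0, 0, 0, 0, 0, 0, 0, 0, 0, 0, 0, 0, 0, 0, 0, 0, 0, 0, 0, 0, 0, 0, 0, 0]'

```text
time: 3.15
ee_pos: [546.5, -161.3, 51.4]
orientation: [3.133, 0.237, 0.001]
force: [0.1, -0.3, -0.7]
opening: 46.5
```

Emit:
servo_tool --plan '[0, 0, 0, 0, 0, 0, 0, 0, 0, 0, 0, 0, 0, 0, 0, 0, 0, 0, 0, 0, 0, 0, 0, 0, 0, 0, 0, 0, 0, 0, 0, 0, 0, 0, 0, 0, 0, 0, 0, 0]'

```text
time: 3.95
ee_pos: [546.3, -161.3, 51.1]
orientation: [3.133, 0.237, 0.0]
force: [0.1, 0.6, -0.2]
opening: 0.6
```

The fingers shut on nothing, so I'll look again.

```bash
python3 - <<'E'
from plant import get_obs, snapshot
from h import *; import pickle
o=get_obs(); s=snapshot("wrist"); t=snapshot("top"); c=snapshot("scene"); pickle.dump((o,s,t,c),open("w2.pkl","wb"))
a=cv2.resize(s["frame"],(560,350));b=cv2.resize(t["frame"][150:250,350:500],(300,200));d=cv2.resize(c["frame"][90:210,300:440],(280,240))
im=np.zeros((595,560,3),np.uint8);im[:350]=a;im[350:550,:280]=b[:,:280];im[350:590,280:]=d
cv2.imwrite("pics/w2.png",im[:,:,::-1]);print(o["ee_pos"],o["opening"])
E
```

```text
[ 546.34231006 -161.2852331    51.06413516] 0.5550694065751063
```

View pics/w2.png

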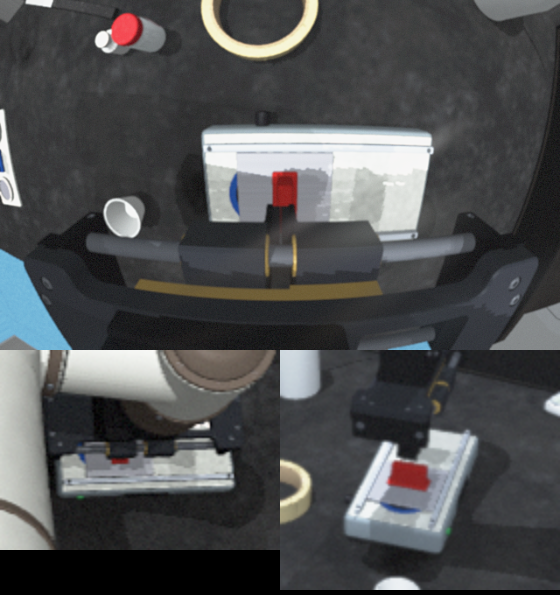

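The picture shows the shut fingers (281,210) beside or above the rib (285,188), so I need to find which. I'll triangulate the rib across views and project the TCP into each.

```bash
python3 - <<'E'
from h import *; import pickle
d=pickle.load(open("s0.pkl","rb"));o1,s1=pickle.load(open("w1.pkl","rb"));o,s,t,c=pickle.load(open("w2.pkl","rb"))
def near(f,p,r):
    B=[b for b in blobs(masks(f)["red"],15) if np.hypot(*(b[1]-p))<r];return max(B,key=lambda b:b[0])
def tri(rs):
    A=np.zeros((3,3));y=np.zeros(3)
    for q,v in rs:
        v=v/np.linalg.norm(v);P=np.eye(3)-np.outer(v,v);A+=P;y+=P@q
    x=np.linalg.solve(A,y);return x.round(1),[np.round(np.linalg.norm(np.cross(x-q,v/np.linalg.norm(v))),1) for q,v in rs]
bt=near(d["top"]["frame"],(409,196),15);bs=near(d["scene"]["frame"],(364,153),15);b1=near(s1["frame"],(361,156),20)
R_=[ray_fixed(d["top"],*bt[1]),ray_fixed(d["scene"],*bs[1]),ray_wrist(s1,o1,*b1[1])]
print("rib t+s",tri(R_[:2]),"s+w",tri(R_[1:]),"t+w",tri([R_[0],R_[2]]),"all",tri(R_))
bc=near(c["frame"],(364,153),15);print("scene rib then/now",bs[1],bc[1],bs[0],bc[0])
def proj(S,P):
    p=S["extrinsics"][:3,:3]@P+S["extrinsics"][:3,3];K=S["camera_matrix"];return K[0,0]*p[0]/-p[2]+K[0,2],-K[1,1]*p[1]/-p[2]+K[1,2]
print("tcp in scene",proj(c,o["ee_pos"]))
r=np.argwhere(bc[2])[:,::-1];print("rib bbox scene",r.min(0),r.max(0))
b2=near(s["frame"],(325,215),30);q=np.argwhere(b2[2])[:,::-1];print("wrist now bbox",q.min(0),q.max(0),b2[1],"at z69",onz(ray_wrist(s,o,*b2[1]),69).round(1), "top row",onz(ray_wrist(s,o,b2[1][0],q.min(0)[1]),69).round(1))
cv2.imwrite("pics/c2.png",cv2.resize(np.hstack([c["frame"][110:190,320:410],s["frame"][180:260,285:375]])[:,:,::-1],None,fx=4.4,fy=4.4,interpolation=cv2.INTER_CUBIC))
E
```

```text
rib t+s (array([ 544.6, -163.5,   54.5]), [np.float64(0.1), np.float64(0.1)]) s+w (array([ 546.4, -165.6,   52.4]), [np.float64(1.1), np.float64(1.1)]) t+w (array([ 546.5, -165.4,   46.3]), [np.float64(0.5), np.float64(0.5)]) all (array([ 546. , -164.8,   52.6]), [np.float64(1.2), np.float64(1.1), np.float64(1.5)])
scene rib then/now [364.13930348 152.53233831] [364.09 152.61] 201 200
tcp in scene (np.float64(362.9103814614209), np.float64(154.1500220000934))
rib bbox scene [354 146] [373 159]
wrist now bbox [311 197] [338 238] [324.92610365 215.89059501] at z69 [ 563.4 -162.8   69. ] top row [ 575.3 -160.9   69. ]
```

View pics/c2.png

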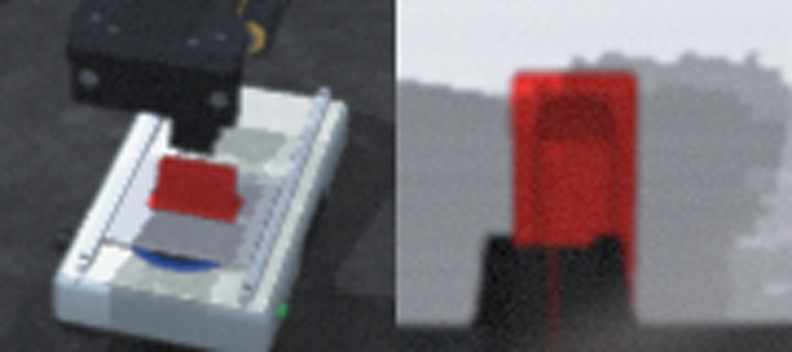

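```bash
python3 - <<'E'
from h import *; import pickle
o1,s1=pickle.load(open("w1.pkl","rb"));o,s,t,c=pickle.load(open("w2.pkl","rb"))
def projw(S,p):
    H=np.linalg.inv(S["hand_eye"]);q=H[:3,:3]@np.array(p,float)+H[:3,3];x=np.array([q[0],-q[1]]);r=np.hypot(*x);th=np.arctan2(r,-q[2]);K=S["camera_matrix"];return np.round(x/r*th*K[0,0]+K[:2,2],1)
ims=[]
for S,h in((s1,43.5),(s,0.3)):
    f=S["frame"].copy().astype(int);f=np.clip(f*1.8+25,0,255).astype(np.uint8)[180:300,220:420].copy();f=cv2.resize(f,None,fx=4,fy=4,interpolation=cv2.INTER_CUBIC)
    for z,col in((0,(255,255,0)),(-19,(0,255,0)),(-38,(0,255,255))):
        for y in(h,-h):
            q=[projw(S,(x,y,z)) for x in(-9.5,9.5)]
            a=[tuple(int(v) for v in ((k-(220,180))*4)) for k in q];cv2.line(f,a[0],a[1],col,2)
    ims.append(f)
im=np.vstack([cv2.resize(i,(500,300)) for i in ims]);cv2.imwrite("pics/c3.png",im[:,:,::-1])
E
```

```text
(no output)
```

View pics/c3.png

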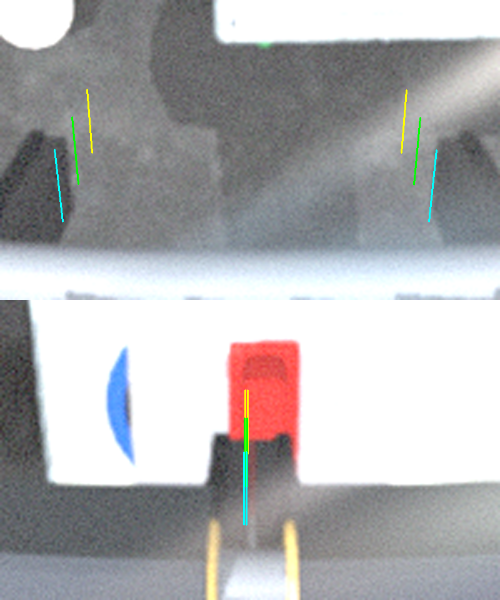

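The wrist and scene views agree that the fingertips end about 20–27 mm short of the reported TCP. They are at z≈73, just above the 69 mm rib, which explains why they closed on air with no contact force. I'll open, go 20 mm lower in small steps while watching the force, and close again.

Emit:
servo_tool --plan '[5, 0, -0.2, 0, 0, 5, 0, 0, 0, 0, 5, 0, 0, 0, 0, 5, 0, 0, 0, 0, 5, 0, 0, 0, 0, 5, 0, 0, 0, 0, 5, 0, 0, 0, 0]'

```text
time: 4.8
ee_pos: [546.3, -163.3, 51.0]
orientation: [3.133, 0.237, 0.0]
force: [0.2, 0.2, -0.0]
opening: 46.4
```

Emit:
servo_tool --plan '[5, 0, 0, -0.5, 0, 5, 0, 0, -0.5, 0, 5, 0, 0, -0.3, 0, 5, 0, 0, 0, 0]'

```text
time: 5.2
ee_pos: [545.8, -163.3, 37.2]
orientation: [-3.132, -0.237, 0.003]
force: [0.3, -0.3, 1.1]
opening: 49.8
```

Emit:
servo_tool --plan '[5, 0, 0, -0.3, 0, 5, 0, 0, -0.3, 0, 5, 0, 0, 0, 0]'

```text
time: 5.5
ee_pos: [545.9, -163.3, 31.5]
orientation: [-3.132, -0.237, 0.002]
force: [-0.3, -0.6, 0.4]
opening: 50.0
```

Reported TCP z is 31 with no contact, although the cover is at 43 mm. That confirms the tool-length error. Closing now.

Emit:
servo_tool --plan '[0, 0, 0, 0, 0, 0, 0, 0, 0, 0, 0, 0, 0, 0, 0, 0, 0, 0, 0, 0, 0, 0, 0, 0, 0, 0, 0, 0, 0, 0, 0, 0, 0, 0, 0]'

```text
time: 6.2
ee_pos: [546.4, -163.4, 32.1]
orientation: [3.132, 0.237, 0.0]
force: [-0.1, -1.3, 0.5]
opening: 11.7
```

Emit:
servo_tool --plan '[0, 0.15, -0.99, 0, 0, 0, 0.23, -1.48, 0, 0, 0, 0.23, -1.48, 0, 0, 0, 0.23, -1.48, 0, 0, 0, 0.15, -0.99, 0, 0, 0, 0, 0, 0, 0]'

```text
time: 6.8
ee_pos: [556.6, -229.9, 32.1]
orientation: [3.132, 0.234, 0.001]
force: [-0.3, -1.3, 1.0]
opening: 11.6
```

Emit:
servo_tool --plan '[0, 0.08, -0.5, 0, 0, 0, 0.08, -0.5, 0, 0, 0, 0.06, -0.4, 0, 0, 0, 0, 0, 0, 0]'

```text
time: 7.2
ee_pos: [558.4, -242.0, 32.1]
orientation: [3.132, 0.237, -0.0]
force: [-0.9, -1.4, 1.7]
opening: 11.5
```

Emit:
servo_tool --plan '[0, 0.06, -0.4, 0, 0, 0, 0.06, -0.4, 0, 0, 0, 0, 0, 0, 0]'

```text
time: 7.5
ee_pos: [558.5, -243.4, 32.0]
orientation: [-3.125, -0.235, 0.004]
force: [-3.0, 21.4, 9.7]
opening: 11.8
```

Emit:
servo_tool --plan '[0, 0.06, -0.4, 0, 0, 0, 0.06, -0.4, 0, 0, 0, 0, 0, 0, 0]'

```text
time: 7.8
ee_pos: [559.3, -249.4, 31.9]
orientation: [-3.122, -0.236, 0.005]
force: [-3.3, 29.5, 12.9]
opening: 23.7
```

The stop is reached: the force rose at y≈−243, after about 81 mm. I'll ease back, release and lift.

Emit:
servo_tool --plan '[5, -0.1, 0.8, 0, 0, 5, 0, 0, 0, 0, 5, 0, 0, 0, 0, 5, 0, 0, 0, 0, 5, 0, 0, 0, 0]'

```text
time: 8.3
ee_pos: [559.6, -250.2, 31.8]
orientation: [3.133, 0.236, -0.001]
force: [0.2, -0.8, -0.1]
opening: 48.9
```

Emit:
servo_tool --plan '[5, 0, 0, 2, 0, 5, 0, 0, 4, 0, 5, 0, 0, 4.5, 0, 5, 0, 3, 4.5, 0, 8.7, 0, 3, 3, 0, 8.7, 0, 0, 0, 0, 8.7, 0, 0, 0, 0]'

```text
time: 9.0
ee_pos: [559.9, -191.6, 209.3]
orientation: [-3.132, -0.238, -0.003]
force: [-0.2, 0.6, -0.4]
opening: 66.5
```

```bash
python3 - <<'E'
from plant import get_obs, snapshot
from h import *; import pickle
o=get_obs(); s=snapshot("wrist"); pickle.dump((o,s),open("w3.pkl","wb"));f=s["frame"]
cv2.imwrite("pics/w3.png",f[:,:,::-1]); print(o["ee_pos"],o["force"].round(1))
M=masks(f)
def rect(m,z):
    P=np.array([onz(ray_wrist(s,o,u,v),z)[:2] for v,u in np.argwhere(m)]);r=cv2.minAreaRect(P.astype(np.float32));b=cv2.boxPoints(r)
    return np.round(r[0],1),[(np.round(np.hypot(*q),1),np.round(np.degrees(np.arctan2(q[1],q[0]))%180,1)) for q in(b[1]-b[0],b[2]-b[1])]
for k,z in(("red",60),("blue",38)):
    for a,c,m in blobs(M[k],80): print(k,a,c.round(1),onz(ray_wrist(s,o,*c),z).round(1),rect(m,z))
E
```

```text
[ 559.93542299 -191.57715082  209.25842108] [-0.2  0.6 -0.4]
red 192 [529.3   3.3] [ 836.9 -423.6   60. ] (array([ 836.6, -425.1]), [(np.float32(50.0), np.float32(114.0)), (np.float32(11.4), np.float32(24.0))])
red 344 [190.5  67.8] [667.3 -25.4  60. ] (array([667.5, -25.8]), [(np.float32(24.0), np.float32(106.9)), (np.float32(26.6), np.float32(16.9))])
red 518 [362.6 181.6] [ 561.9 -241.8   60. ] (array([ 560.5, -241.9]), [(np.float32(16.5), np.float32(98.5)), (np.float32(44.4), np.float32(8.5))])
blue 481 [ 49.7 167. ] [513.1 246.9  38. ] (array([511.8, 246.8]), [(np.float32(80.4), np.float32(105.4)), (np.float32(33.7), np.float32(15.4))])
blue 551 [284.3 179.1] [ 545.2 -150.4   38. ] (array([ 544.6, -149.3]), [(np.float32(55.8), np.float32(98.8)), (np.float32(55.6), np.float32(8.8))])
```

View pics/w3.png

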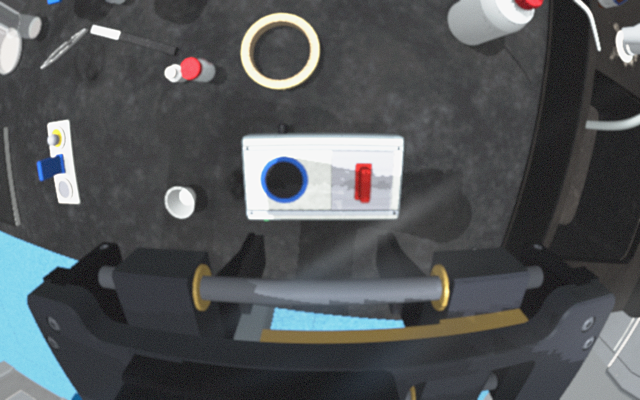

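The cover is open. The round face is fully visible with its centre at (284,179), which is world (545,−150), and the rib is now at (362,181), about 95 mm away. Now to the tray.

Emit:
servo_tool --plan '[8.7, -0.5, 4.4, 0, -0.017, 8.7, -0.5, 4.4, 0, 0, 8.7, -0.5, 4.4, 0, 0, 8.7, -0.5, 4.4, 0, 0, 8.7, -0.5, 4.4, 0, 0]' --grip_force 35

```text
time: 9.55
ee_pos: [533.7, 28.6, 206.6]
orientation: [3.134, 0.207, -0.006]
force: [0.5, 1.0, 0.5]
opening: 86.8
```

Emit:
servo_tool --plan '[8.7, -0.5, 4.4, 0, 0, 8.7, -0.5, 4.4, 0, 0, 8.7, -0.5, 4.4, 0, 0, 8.7, -0.5, 4.4, 0, 0, 8.7, -0.3, 4, 0, 0, 8.7, 0, 0, 0, 0]'

```text
time: 10.15
ee_pos: [511.4, 247.0, 206.0]
orientation: [3.132, 0.216, -0.005]
force: [0.3, -0.0, -0.3]
opening: 87.0
```

```bash
python3 - <<'E'
from plant import get_obs, snapshot
from h import *; import pickle
o=get_obs(); s=snapshot("wrist"); pickle.dump((o,s),open("w4.pkl","wb"));f=s["frame"]
cv2.imwrite("pics/w4.png",f[:,:,::-1]); print(o["ee_pos"],o["orientation"],o["opening"])
M=masks(f)
def rect(m,z):
    P=np.array([onz(ray_wrist(s,o,u,v),z)[:2] for v,u in np.argwhere(m)]);r=cv2.minAreaRect(P.astype(np.float32));b=cv2.boxPoints(r)
    return np.round(r[0],1),[(np.round(np.hypot(*q),1),np.round(np.degrees(np.arctan2(q[1],q[0]))%180,1)) for q in(b[1]-b[0],b[2]-b[1])]
for k,z in(("blue",62),("yellow",9),("white",6)):
    for a,c,m in blobs(M[k],150): 
        w=onz(ray_wrist(s,o,*c),z)
        if np.hypot(*(w[:2]-[512,248]))<90: print(k,a,c.round(1),w.round(1),rect(m,z),rect(m,12))
E
```

```text
[511.42251346 247.02040322 205.97342073] [ 3.1322772   0.21578431 -0.00472767] 87.00785422442615
blue 374 [318.  168.2] [521.5 249.7  62. ] (array([518.7, 249.3]), [(np.float32(13.5), np.float32(97.9)), (np.float32(37.9), np.float32(7.9))]) (array([507.2, 248. ]), [(np.float32(15.5), np.float32(97.9)), (np.float32(43.6), np.float32(7.9))])
yellow 216 [316.4 128.6] [560.3 257.3   9. ] (array([556.9, 254.9]), [(np.float32(30.2), np.float32(97.8)), (np.float32(29.3), np.float32(7.8))]) (array([557.2, 254.9]), [(np.float32(30.0), np.float32(97.8)), (np.float32(29.1), np.float32(7.8))])
white 3767 [317.6 165.4] [512.8 249.3   6. ] (array([512.8, 248.9]), [(np.float32(58.6), np.float32(97.7)), (np.float32(143.8), np.float32(7.7))]) (array([514.1, 249. ]), [(np.float32(57.7), np.float32(97.7)), (np.float32(141.6), np.float32(7.7))])
white 197 [318.5 133.3] [554.4 253.9   6. ] (array([554.2, 253.9]), [(np.float32(19.1), np.float32(97.9)), (np.float32(19.3), np.float32(7.9))]) (array([554.8, 253.9]), [(np.float32(18.8), np.float32(97.9)), (np.float32(19.0), np.float32(7.9))])
```

View pics/w4.png

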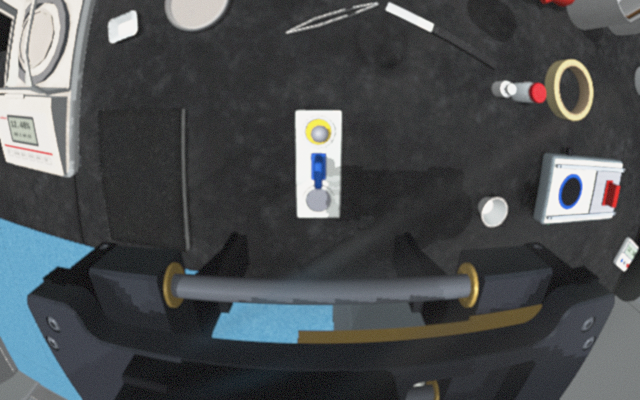

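The tray is centred at (318,165), world (512.8, 249.0), with yaw 7.7°. The measured size of 144×58.6 matches, and the ball is in the upper (+x) pocket at (320,132). I'll descend over the fin, allowing for the 20–25 mm fingertip offset.

Emit:
servo_tool --plan '[8.7, 0.14, 0.2, 0, -0.003, 8.7, 0, 0, -4.2, 0, 8.7, 0, 0, -4.2, 0, 8.7, 0, 0, -4.2, 0, 8.7, 0, 0, -4, 0, 8.7, 0, 0, -1.2, 0, 8.7, 0, 0, -0.8, 0, 8.7, 0, 0, 0, 0]'

```text
time: 11.0
ee_pos: [513.9, 245.8, 22.9]
orientation: [3.135, 0.205, 0.0]
force: [0.2, -0.5, 0.1]
opening: 86.8
```

Emit:
servo_tool --plan '[7, 0, 0, -0.6, 0, 6, 0, 0, -0.6, 0, 5, 0, 0, -0.3, 0, 4, 0, 0, 0, 0, 3, 0, 0, 0, 0]'

```text
time: 11.5
ee_pos: [513.4, 246.4, 7.9]
orientation: [-3.135, -0.206, -0.001]
force: [-0.4, 0.6, -0.6]
opening: 54.8
```

Emit:
servo_tool --plan '[3, 0, 0.25, -0.3, 0, 2, 0, 0, 0, 0, 2, 0, 0, 0, 0, 2, 0, 0, 0, 0, 1.5, 0, 0, 0, 0, 1.2, 0, 0, 0, 0, 0.5, 0, 0, 0, 0, 0, 0, 0, 0, 0]'

```text
time: 12.3
ee_pos: [513.4, 248.9, 4.7]
orientation: [-3.135, -0.206, -0.0]
force: [-0.5, -0.1, -0.4]
opening: 9.6
```

Emit:
servo_tool --plan '[0, 0, 0, 0, 0, 0, 0, 0, 0, 0, 0, 0, 0, 0, 0, 0, 0, 0, 0, 0]'

```text
time: 12.7
ee_pos: [513.4, 248.9, 4.7]
orientation: [-3.135, -0.206, -0.0]
force: [0.2, 0.3, 0.1]
opening: 9.7
```

Gripped, with an opening of 9.7 mm on the 10 mm fin. I'll lift gently and look.

Emit:
servo_tool --plan '[0, 0, 0, 0.2, 0, 0, 0, 0, 0.5, 0, 0, 0, 0, 1, 0, 0, 0, 0, 1.5, 0, 0, 0, 0, 1.5, 0, 0, 0, 0, 1.5, 0, 0, 0, 0, 1.5, 0, 0, 0, 0, 1.5, 0]'

```text
time: 13.5
ee_pos: [513.1, 248.6, 98.1]
orientation: [-3.134, -0.206, -0.001]
force: [0.4, -0.3, -1.2]
opening: 10.0
```

Emit:
servo_tool --plan '[0, 0, 0, 1.5, 0, 0, 0, 0, 1.2, 0, 0, 0, 0, 0.7, 0, 0, 0, 0, 0.3, 0, 0, 0, 0, 0, 0, 0, 0, 0, 0, 0, 0, 0, 0, 0, 0]'

```text
time: 14.2
ee_pos: [512.8, 248.5, 132.8]
orientation: [3.134, 0.206, -0.002]
force: [-0.1, 0.1, -1.6]
opening: 9.6
```

```bash
python3 - <<'E'
from plant import get_obs, snapshot
from h import *; import pickle
o=get_obs(); s=snapshot("wrist"); c=snapshot("scene"); pickle.dump((o,s,c),open("w5.pkl","wb"))
a=cv2.resize(s["frame"][60:300,170:470],(450,360));b=cv2.resize(c["frame"][200:380,190:370],(360,360))
cv2.imwrite("pics/w5.png",cv2.hconcat([a,b[:,:345]])[:,:,::-1]);print(o["ee_pos"],o["force"],o["ft_torque"],o["opening"])
E
```

```text
[512.83332507 248.45988989 132.84721984] [-0.08430167  0.05377506 -1.64081161] [-0.01303576  0.00100336  0.01979705] 9.610645421749751
```

View pics/w5.png

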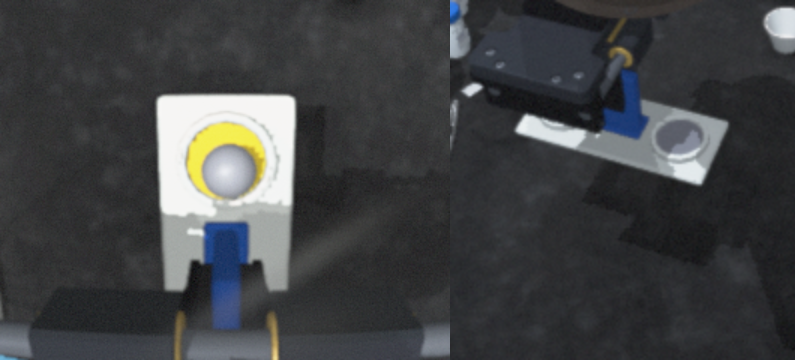

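The tray is lifted clear, with the ball at (230,170) in the yellow pocket. The load reads 1.64 N, which is tray plus ball. Carrying it smoothly to TCP ≈ (500, −156).

Emit:
servo_tool --plan '[0, -0.04, -0.4, 0, 0, 0, -0.04, -0.8, 0, 0, 0, -0.04, -1.2, 0, 0, 0, -0.04, -1.6, 0, 0, 0, -0.04, -1.6, 0, 0, 0, -0.04, -1.6, 0, 0, 0, -0.04, -1.6, 0, 0, 0, -0.04, -1.6, 0, 0]'

```text
time: 15.1
ee_pos: [510.0, 143.1, 133.8]
orientation: [-3.135, -0.205, -0.0]
force: [0.1, 0.0, -1.0]
opening: 9.8
```

Emit:
servo_tool --plan '[0, -0.04, -1.6, 0, 0, 0, -0.04, -1.6, 0, 0, 0, -0.04, -1.6, 0, 0, 0, -0.04, -1.6, 0, 0, 0, -0.04, -1.6, 0, 0, 0, -0.04, -1.6, 0, 0, 0, -0.04, -1.6, 0, 0, 0, -0.04, -1.6, 0, 0]'

```text
time: 15.9
ee_pos: [506.7, 15.4, 133.6]
orientation: [3.135, 0.206, -0.0]
force: [-0.0, -0.1, -2.4]
opening: 9.9
```

Emit:
servo_tool --plan '[0, -0.04, -1.6, 0, 0, 0, -0.04, -1.6, 0, 0, 0, -0.04, -1.6, 0, 0, 0, -0.04, -1.6, 0, 0, 0, -0.04, -1.6, 0, 0, 0, -0.04, -1.6, 0, 0, 0, -0.04, -1.6, 0, 0, 0, -0.04, -1.6, 0, 0]'

```text
time: 16.7
ee_pos: [503.4, -112.6, 133.6]
orientation: [3.135, 0.206, 0.0]
force: [0.3, 0.1, -1.4]
opening: 9.5
```

Emit:
servo_tool --plan '[0, -0.04, -1.4, 0, 0, 0, -0.04, -1.1, 0, 0, 0, -0.04, -0.8, 0, 0, 0, -0.04, -0.6, 0, 0, 0, -0.04, -0.35, 0, 0, 0, -0.04, -0.2, 0, 0, 0, 0, 0, 0, 0, 0, 0, 0, 0, 0]'

```text
time: 17.5
ee_pos: [501.3, -155.5, 133.7]
orientation: [-3.135, -0.207, -0.0]
force: [-0.1, -1.2, -2.2]
opening: 9.9
```

```bash
python3 - <<'E'
from plant import get_obs, snapshot
from h import *; import pickle
o=get_obs(); s=snapshot("wrist"); c=snapshot("scene"); pickle.dump((o,s,c),open("w6.pkl","wb"))
a=cv2.resize(s["frame"][60:300,170:470],(450,360));b=cv2.resize(c["frame"][80:240,280:440],(345,345));b=cv2.copyMakeBorder(b,0,15,0,0,0)
cv2.imwrite("pics/w6.png",cv2.hconcat([a,b])[:,:,::-1]);print(o["ee_pos"],o["orientation"],o["force"],o["opening"])
M=masks(s["frame"])
for k in("yellow","blue","white"):
    for A,q,m in blobs(M[k],100): 
        p=np.argwhere(m)[:,::-1]
        print(k,A,q.round(1),p.min(0),p.max(0))
E
```

```text
[ 501.27496992 -155.49065911  133.68103225] [-3.13474911e+00 -2.06612963e-01 -1.09212032e-04] [-0.11872572 -1.20512201 -2.23349372] 9.885310785490871
yellow 982 [324.9 160.4] [294 142] [346 191]
yellow 116 [182.8 327.7] [171 322] [195 334]
yellow 1417 [337.  334.3] [226 323] [420 342]
blue 160 [319.  119.1] [301 116] [336 122]
blue 1177 [319.9 231.3] [307 209] [334 263]
white 617 [309.9  17.8] [266   0] [356  30]
white 319 [176.1  17.4] [166   8] [187  28]
white 20481 [357.4 150.1] [264  89] [465 252]
white 964 [182.7 182.3] [162 160] [199 201]
white 216 [541.4 242.3] [526 233] [557 253]
white 103 [320.4 310.2] [311 308] [331 313]
```

View pics/w6.png

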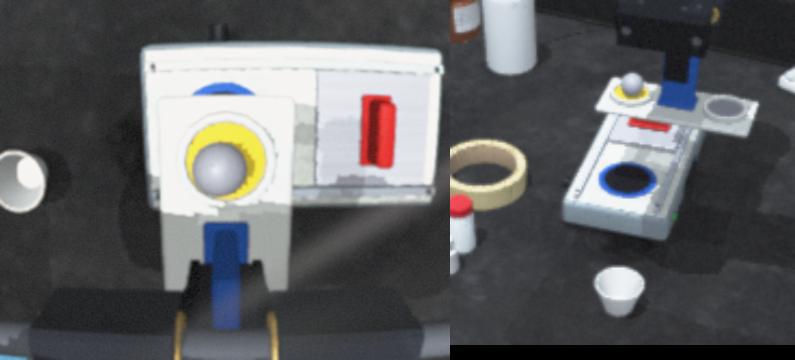

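The ball is still in its pocket at (218,170), the cover is open, and the face is visible under the tray. Next I'll check the pocket position and tilt against the hand-eye calibration.

```bash
python3 - <<'E'
from h import *; import pickle
o,s,c=pickle.load(open("w6.pkl","rb"));K=s["camera_matrix"];H=np.linalg.inv(s["hand_eye"])
def projw(p):
    q=H[:3,:3]@np.array(p,float)+H[:3,3];x=np.array([q[0],-q[1]]);r=np.hypot(*x);return x/r*np.arctan2(r,-q[2])*K[0,0]+K[:2,2]
print("level corners exp",[projw((72,y,-1.3)).round(1) for y in(29,-29)])
# with pitch about y through the grip (0,0,-42+4.7): far end down by angle
for deg in(-3,0,3):
    R_=R.from_euler("y",-deg,degrees=True).as_matrix();g=np.array([0,0,-37.3])
    f=lambda p:projw(R_@(np.array(p)-g)+g).round(1)
    t=np.linspace(0,6.28,60);ci=np.array([f((45+17*np.cos(a),17*np.sin(a),-4.3)) for a in t])
    print(deg,f((72,29,-1.3)),f((72,-29,-1.3)),"yel bbox",ci.min(0),ci.max(0))
m=masks(s["frame"])["yellow"];p=np.argwhere(m)[:,::-1];p=p[(p[:,1]<205)&(p[:,1]>135)&(abs(p[:,0]-320)<40)]
h=cv2.convexHull(p.astype(np.int32))[:,0].astype(float)
u=np.array([320,166.]);far=h[np.hypot(*(h-u).T)>18]
A=np.c_[2*far,np.ones(len(far))];x=np.linalg.lstsq(A,(far**2).sum(1),rcond=None)[0];rad=np.sqrt(x[2]+x[0]**2+x[1]**2);print("pocket fit",x[:2],rad)
zt=o["ee_pos"][2]-4.7+9;print("pocket world",onz(ray_wrist(s,o,*x[:2]),zt).round(1))
# sensor from housing hull and ring arc
b=[q for q in blobs(masks(s["frame"])["blue"],100) if q[1][1]<140][0];W=np.array([onz(ray_wrist(s,o,u,v),38)[:2] for v,u in np.argwhere(b[2])])
e=[onz(ray_wrist(s,o,319,115.5),38)[:2]];print("ring arc: mean",W.mean(0).round(1),"outermost",np.round(e,1))
# tray front corner lines
g=cv2.cvtColor(s["frame"],cv2.COLOR_RGB2GRAY)[100:200,260:380]
cv2.imwrite("pics/g.png",g)
gx=cv2.Sobel(cv2.GaussianBlur(g,(3,3),0).astype(np.float32),cv2.CV_32F,1,0);gy=cv2.Sobel(cv2.GaussianBlur(g,(3,3),0).astype(np.float32),cv2.CV_32F,0,1)
print("far edge rows",[100+15+int(np.argmax(np.abs(gy[15:35,k-260]))) for k in(282,288,352,360)])
print("side cols row140",[260+np.argmax(np.abs(gx[40,5:30]))+5,260+95+np.argmax(np.abs(gx[40,95:118]))])
E
```

```text
level corners exp [array([365.1, 122.6]), array([271.9, 122.7])]
-3 [366.  120.2] [270.8 120.2] yel bbox [290.9 136.6] [345.9 189.7]
0 [365.1 122.6] [271.9 122.7] yel bbox [291.3 138.6] [345.6 191.6]
3 [364.2 125.3] [272.8 125.3] yel bbox [291.7 140.8] [345.2 193.6]
pocket fit [320.09035572 166.83918756] 25.530035854439355
pocket world [ 545.2 -150.7  138. ]
ring arc: mean [ 569.  -146.4] outermost [[ 572.3 -146. ]]
far edge rows [123, 123, 125, 123]
side cols row140 [np.int64(265), np.int64(366)]
```

The tray is level to within about 2°. The pocket is at (545.2…545.9, −150), and the face estimates average (544.3, −150). I'll shift 1 mm back and lower 31 mm.

Emit:
servo_tool --plan '[0, -0.1, 0, -0.2, 0, 0, 0, 0, -0.5, 0, 0, 0, 0, -0.6, 0, 0, 0, 0, -0.6, 0, 0, 0, 0, -0.5, 0, 0, 0, 0, -0.4, 0, 0, 0, 0, -0.2, 0, 0, 0, 0, -0.1, 0]'

```text
time: 18.4
ee_pos: [500.2, -155.8, 102.4]
orientation: [3.135, 0.206, -0.0]
force: [0.9, -0.5, -1.7]
opening: 9.5
```

Emit:
servo_tool --plan '[0, 0, 0, 0, 0, 0, 0, 0, 0, 0, 0, 0, 0, 0, 0, 0, 0, 0, 0, 0, 0, 0, 0, 0, 0, 0, 0, 0, 0, 0, 0, 0, 0, 0, 0, 0, 0, 0, 0, 0]'

```text
time: 19.2
ee_pos: [500.3, -155.8, 102.7]
orientation: [3.135, 0.206, 0.0]
force: [-0.2, -0.6, -1.0]
opening: 9.8
```

```bash
python3 - <<'E'
from plant import get_obs, snapshot
from h import *; import pickle
o=get_obs(); s=snapshot("wrist"); c=snapshot("scene"); t=snapshot("top")
a=cv2.resize(s["frame"][60:300,170:470],(375,300));b=cv2.resize(c["frame"][80:240,280:440],(300,300))
cv2.imwrite("pics/w7.png",cv2.hconcat([a,b])[:,:,::-1]);print(o)
def tri(rs):
    A=np.zeros((3,3));y=np.zeros(3)
    for q,v in rs:
        v=v/np.linalg.norm(v);P=np.eye(3)-np.outer(v,v);A+=P;y+=P@q
    return np.linalg.solve(A,y).round(1)
M=masks(s["frame"]);N=masks(c["frame"])
y=[b for b in blobs(M["yellow"],200) if b[1][1]<210][0];p=np.argwhere(y[2])[:,::-1];h=cv2.convexHull(p.astype(np.int32))[:,0].astype(float)
far=h[np.hypot(*(h-[320,166.]).T)>18];x=np.linalg.lstsq(np.c_[2*far,np.ones(len(far))],(far**2).sum(1),rcond=None)[0]
print("pocket",x[:2],onz(ray_wrist(s,o,*x[:2]),o["ee_pos"][2]+4.3).round(1))
for q in blobs(N["blue"],10):
    if 320<q[1][0]<420 and 80<q[1][1]<240: print("scene blue",q[0],q[1].round(1),onz(ray_fixed(c,*q[1]),38).round(1))
for q in blobs(N["red"],10): 
    if 240<q[1][0]<420 and 80<q[1][1]<240: print("scene red",q[0],q[1].round(1),onz(ray_fixed(c,*q[1]),57).round(1))
E
```

```text
{'time': 19.2, 'joint_pos': array([ 8.08190890e-03,  2.99429023e-01, -3.63986934e-01,  1.48389254e-05,
       -9.07341373e-01,  1.69391514e+00]), 'qd': array([ 1.44447679e-04, -1.38404185e-03,  7.40214513e-05, -8.31434787e-04,
       -1.12853983e-03,  4.18524829e-04]), 'tau': array([-8.69875330e-04, -3.27605438e+01,  1.65300786e+01,  3.68695647e+00,
        8.58822861e-02,  3.24686049e-06]), 'ee_pos': array([ 500.25442058, -155.76607158,  102.65524375]), 'orientation': array([3.13482048e+00, 2.05955247e-01, 6.00989488e-05]), 'force': array([-0.18240522, -0.56898265, -1.02203601]), 'ft_torque': array([-0.08051794, -0.03891984,  0.05697938]), 'opening': 9.776625887136882}
pocket [320.06298046 166.86206962] [ 544.2 -151.   107. ]
scene blue 217 [386.  134.5] [ 535.2 -276.6   38. ]
scene blue 104 [361.3 164.9] [ 540.2 -139.8   38. ]
scene blue 10 [362.3 156.1] [ 551.3 -171.    38. ]
scene red 30 [372.6 128.5] [ 563.8 -259.1   57. ]
scene red 95 [283.5 175. ] [661.7 -13.7  57. ]
```

View pics/w7.png

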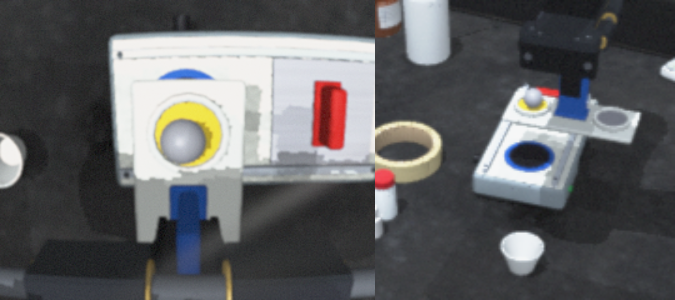

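The pocket measures (544.2, −151.0) against the face at about (544.5, −150). The tray's underside is about 60 mm above the face, everything is still and the ball is in place.

```bash
python3 -c "
from plant import hand_in
print(hand_in())"
```

```text
the job is handed in; nothing more can be done
None
```

I opened the cover to its stop, then lifted the tray by its fin and carried it to the sensor. I handed the job in at about 19 s with the tray still held over the face.

**Final checks:**
- **Pocket over the face:** the pocket measured (544.2, −151.0). The face estimates ranged from 542.7 to 545.2 in x and from −148.6 to −150.5 in y, so it is centred to about 1–2 mm.
- **Height:** by arm pose, the underside is about 98 mm above the bench, so about 60 mm above the face.
- **Level and still:** the tray was level to within about 2° when I checked it just before the last 31 mm of lowering. Joint speeds were near zero at the end.
- **Ball:** it was in the pocket in every picture I took after lifting.
- **Loose things:** the crucible and the red-capped vial look untouched in the last pictures. I did not re-measure them or the weight.

**What disagreed or went wrong:**
- **Tool length:** the fingertips sit about 20–25 mm short of the reported TCP, so my first close on the handle shut on air above it. I saw this in the pictures and made up for it with lower reported heights.
- **Cover start:** the cover looked about 15 mm open at the start, so it travelled only about 81 mm to the stop.
- **At the stop:** I pushed slightly too far. The force reached about 30 N and the fingers slipped off the handle. Afterwards the handle was 93.5–95 mm from the face against the 96 mm expected, which is within measuring error.

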